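# Lock the bin's stop on the planter-edge rail

### The arm

A 7-joint arm with a two-finger parallel gripper is mounted at the origin on the work surface. World frame = base frame: x ahead of the robot, y to its left, z up, the work surface at z = 0. Lengths are in m, angles in rad, forces in N, time in s.
With the tool pointing down it reaches from about 0.425 to 0.825 m from the base axis. Payload 3.6 kg.
Tool frame: the origin (TCP) lies on the centre line of the jaws, within the pads' length; the fingertips stand 8 mm ahead of it and the grasp point (between the pads) lies 11 mm behind it; z points along the fingers, y is the line along which they close (so a half turn about z gives the same grasp; the last joint's range is limited). The gripper opens to 93 mm and grips with 3 to 60 N. Pads are 15 mm wide; open, the fingers measure 128 mm over their backs; the gripper's body (75 mm by 188 mm) begins 65 mm behind the grasp point.
Start: joints at [-1.335, 0.615, -0.013, 1.423, 0.008, 1.103, -0.04], TCP at [0.168, 0.628, 0.227] pointing down, gripper open.
Joint ranges: [-3.12, 3.12], [-0.3, 2.06], [-1.34, 1.32], [0.26, 2.42], [-1.36, 4.5], [0.01, 1.98], [-2.84, 2.84]. Speed limits (rad/s): [2.79, 2.79, 3.14, 3.14, 3.14, 3.14, 3.14].

### API

Orientations are given as a 3x3 rotation matrix whose columns are the frame's x, y, z axes.
In Python, from station import * gives the robot as it stands. The module is installed in compiled form; this text tells all that it offers.
- The arm moves only by the shell command python3 -m crank 'ROWS' [FORCE]. ROWS is JSON, a list that holds one entry, the list of rows, each a list of 7 numbers: the opening, from -1 (shut) to 1 (fully open), so that 0 is half open, then the shift along the world's x, y, z in mm, then the turn, a rotation vector about the world's x, y, z in degrees. A call has 1 to 20 rows; each row shifts and turns the commanded pose from where the row before left it; what a row does not reach is not made up. A row lasts 1/8 s, in which the tool goes at most 62.5 mm and 10.7 degrees, less where a joint would pass 70% of its speed; a pose out of reach is approached as far as the arm can. A call is refused whole if a number of a shift passes 62.5 or a number of a turn 10.7, either way. A call with a gripper value outside its range is refused whole. The fingers move at their own pace and stop on an object; FORCE is the grip in N (left out, the last holds). Time passes only in rows, so rows that do not move let the fingers close. It gives the time, the measured TCP pose, the force, the opening and the grip force at its end, in the units of the state.
- state(): the state, without advancing time (a new reading comes with each control period).
- get_image(name): name is "side" or "top" or "wrist"; returns (picture, depth): 480x640x3 uint8, blue, green, red; 480x640 float32, m along the optical axis (not along the pixel's ray), 0 where there is no reading.
- camera_params(name): a dict with "vertical_fov" (degrees; the focal length in pixels is half the picture's height over the tangent of half this angle, whatever the lens; pixels are square), "cx", "cy" (the principal point, pixels), "camera_from_world" (4x4, takes a point from world to camera coordinates). Camera axes: x right, y down, z forward; pixel columns grow to the right and rows downward; lengths in m; the calibration is good to about 2 mm. The wrist camera is an equidistant fisheye: a pixel r from the principal point sees the ray r / f radians off the axis. A picture is of the moment at which its call begins: read the wrist's pose just before it. camera_params takes no time and is no camera call; for the wrist camera it gives the pose at the moment of the call.
- hand_in(): hands the job in; it is judged then, once.
The state is a dict: "time": time; "joints": joint angles; "qvel": joint speeds; "effort": joint torques, N m; "position": TCP position; "ee_rot": TCP orientation; "force": force on the tool from outside, world axes, zero at the start; "ft_torque": the same for the moment, N m; "grip_width": finger opening in m; "finger_force": force on a finger pad.
Only numpy, scipy, OpenCV 4.12 (cv2) and the standard library are available. Lean on these libraries where they do the work, as an engineer would, in place of code of your own. Each camera call takes 0.05 s, during which the arm holds its last target. There are 200 camera calls.

### The job

Wind is coming, so secure the small lidded bin: on its rail holder, slide the loose stop along the rail until its upright pad is up against the bin, then lock the stop by turning the bar knob on top of it clockwise until the bar lies across the rail. Do not shove the bin out of place, and leave the like stop of the flowerpot's holder as it is.

Things in the scene. Friction and masses are not known exactly. Their poses are not given: they have to be found in the camera images.
- bin_pad (a point): Front face centre of the upright aluminium pad (100 mm wide, top 64 mm above table) of the bin holder's sliding stop; 45 mm above the table. x runs along the rail towards the bin, z up. The stop, a dark steel block 70 x 76 mm, top at 50 mm, slides only along x (about 2 N) and starts 60 to 135 mm short of the bin. Its knob's upright axis is 80 mm behind this point (x = -80 mm, y = 0).
- bin_knob (a joint): Angle of the black clamp knob on that stop, rad, clockwise from above: 0 bar along rail (free; starts 0 to 0.25), bites from 0.9, locked from 1.1, end of turn 1.5 (bar across). About 0.1 N m; stays where left. Bar grip 46 mm long, 14 wide, from 62 to 94 mm above the table: grip it from above at 87 mm. The stop can be slid by the bar and the knob then turned in the same grasp.
- bin: Small lidded bin with a steel side latch: grey, white lid, 110 mm along the rail, 126 across, 109 high, 0.9 kg. Loose on its holder's base plate (400 x 140 x 10 mm, fixed), 1 to 12 mm from a 55 mm high end fence. Origin: centre of its underside, 10 mm above the table; x along the rail, away from the stop, within 2 degrees. The face the pad meets is at x = -55 mm (lid rim overhangs 3 mm).
- pot_pad (a point): The same point on the alike stop of the other, identical holder, in which a terracotta flowerpot (110 mm wide, leafy plant) stands instead of the bin. This stop is not to be moved.
Things that resemble listed ones, but are neither listed nor needed, are in the scene too. Of the things that look like the bin, the smaller one is meant.

How it is judged:
On the way, in this order (a step that is already met when the one before it is completed fails the run):
1. the stop's pad is up against the bin (gap under 12 mm) (x of bin_pad in the frame of bin above -0.067 m), for 0.2 s.
2. the stop's clamp knob is turned to lock (value of joint bin_knob above 1.1 rad), for 0.2 s.
At the end, for the whole second after the job is handed in: The stop's pad stands less than 12 mm from the bin's face, its clamp knob is turned to at least 1.1 rad (locked), the bin stands upright and at rest less than 25 mm from where it started, and the flowerpot's stop is within 12 mm of its start (x of bin_pad in the frame of bin above -0.067 m and value of joint bin_knob above 1.1 rad and angle between bin's own z axis and vertical below 0.1 rad and distance of bin from where it was at the start of the episode below 0.025 m and distance of pot_pad from where it was at the start of the episode below 0.012 m and linear speed of bin below 0.02 m/s); the robot touches nothing.
It fails at once if the bin is shoved more than 25 mm or tipped (distance of bin from where it was at the start of the episode above 0.025 m or angle between bin's own z axis and vertical above 0.25 rad).
It fails at once if the flowerpot's stop is moved more than 12 mm (distance of pot_pad from where it was at the start of the episode above 0.012 m).
It also fails if it takes over 38 s, if anything falls off the work surface, if the arm or the gripper's body presses on something with over 40 N, if the wrist force passes 120 N, or if a joint passes its speed limit or range.

## Working session

There is one attempt and no reset: what is moved stays moved. The work goes in short steps, Python scripts to look and compute and a shell command to move; the robot and the scene stay as the last step left them, time stands still between calls to the robot, and variables do not carry over. Pictures are saved under pics/ and viewed, at most 10 in all, crops included, and the job is handed in when it is done.

```bash
mkdir -p pics; cat > h.py <<'E'
from station import *
import numpy as np, cv2
def cam(n):
    p=camera_params(n); f=240/np.tan(np.radians(p["vertical_fov"])/2); return p,f,np.array(p["camera_from_world"])
def pts(n,depth):
    p,f,T=cam(n); v,u=np.mgrid[:480,:640]
    c=np.stack([(u-p["cx"])/f*depth,(v-p["cy"])/f*depth,depth],-1)
    W=np.linalg.inv(T); w=c@W[:3,:3].T+W[:3,3]; w[depth==0]=np.nan
    return w
def ray(n,u,v,z):
    p,f,T=cam(n); W=np.linalg.inv(T); d=W[:3,:3]@np.array([(u-p["cx"])/f,(v-p["cy"])/f,1]); o=W[:3,3]
    return o+d*(z-o[2])/d[2]
E
python3 - <<'E'
from h import *
for n in("top","side"):
    im,d=get_image(n); cv2.imwrite(f"pics/{n}0.png",im); np.savez(f"{n}0.npz",im=im,d=d,w=pts(n,d))
    print(n,cam(n)[1],np.linalg.inv(cam(n)[2]).round(3).tolist(),(d>0).mean())
E
```

```text
top 586.0721160084997 [[0.006, -0.997, 0.082, 0.364], [-1.0, -0.007, -0.013, -0.002], [0.014, -0.081, -0.997, 1.328], [0.0, 0.0, 0.0, 1.0]] 0.995966796875
side 585.0801984134839 [[-0.524, -0.757, 0.391, 0.062], [-0.852, 0.463, -0.244, 0.254], [0.004, -0.461, -0.888, 1.052], [0.0, 0.0, 0.0, 1.0]] 0.9959407552083334
```

View pics/top0.png

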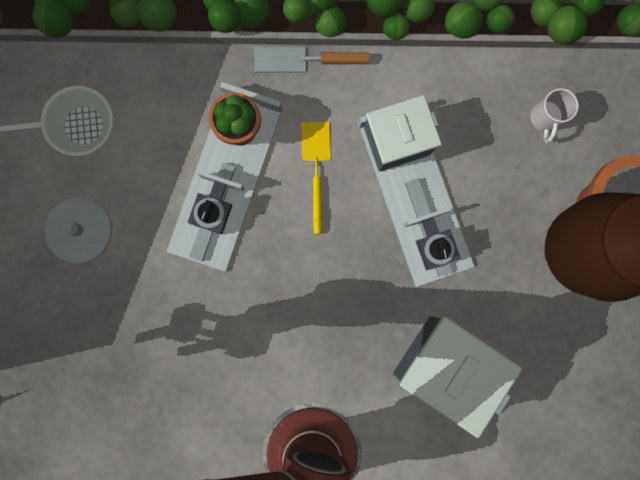

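View pics/side0.png

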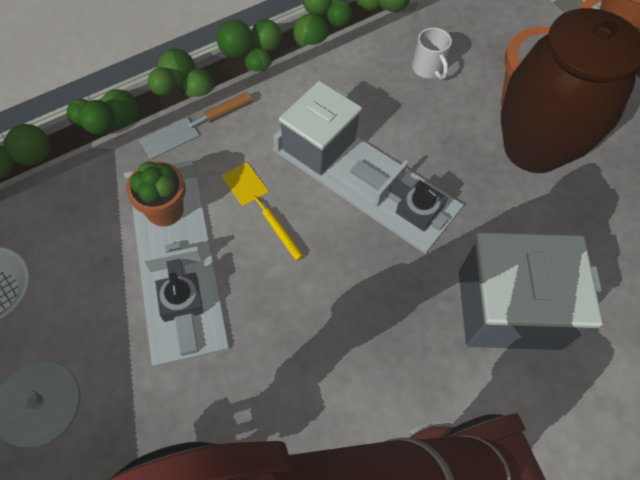

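The top view shows two bins: a small one on a holder at about (402,132), and a larger one standing free at (458,377). The small one on the rail is the one meant. There are two stops: the bin's at (438,247), with its pad at about (428,212), and the flowerpot's at (209,212), which must not be touched. I'll confirm this in a crop and measure.

```bash
python3 - <<'E'
from h import *
D=np.load("top0.npz"); im,w=D["im"],D["w"]
S=np.load("side0.npz"); a=cv2.resize(im[80:300,345:495],None,fx=2.6,fy=2.6,interpolation=cv2.INTER_CUBIC); b=cv2.resize(S["im"][75:260,265:475],(400,352),interpolation=cv2.INTER_CUBIC)
o=np.zeros((572,800,3),np.uint8); o[:a.shape[0],:a.shape[1]]=a; o[:352,400:]=b; cv2.imwrite("pics/crop.png",o)
def rect(P,name):
    P=P[:,:2].astype(np.float32); r=cv2.minAreaRect(P); print(name,len(P),np.round(r[0],4),np.round(r[1],4),round(r[2],2), 'med',np.median(P,0).round(4))
for nm in("top","side"):
    w=np.load(nm+"0.npz")["w"]; x,y,z=w[...,0],w[...,1],w[...,2]
    R=(x>.35)&(x<.85)&(y>-.4)&(y<-.05)
    print(nm)
    for lo,hi,t in((.112,.13,"lid"),(.083,.1,"knob"),(.046,.054,"block"),(.055,.07,"pad"),(.005,.014,"plate")):
        m=(R&(z>lo)&(z<hi)).astype(np.uint8); n,L,st,c=cv2.connectedComponentsWithStats(m)
        for i in range(1,n):
            if st[i,4]>25: rect(w[L==i],(t,c[i].round().tolist(),np.median(z[L==i]).round(4)))
print(state()["ee_rot"])
E
```

```text
top
('lid', [403.0, 129.0], np.float64(0.1193)) 3394 [ 0.6995 -0.1887] [0.1176 0.1383] 18.39 med [ 0.6982 -0.1857]
('knob', [442.0, 248.0], np.float64(0.0934)) 155 [ 0.4494 -0.2725] [0.045 0.015] 9.33 med [ 0.4498 -0.2714]
('block', [437.0, 247.0], np.float64(0.0506)) 679 [ 0.467  -0.2662] [0.107  0.0769] 19.54 med [ 0.455  -0.2631]
('pad', [366.0, 128.0], np.float64(0.0589)) 55 [ 0.7107 -0.1186] [0.0713 0.0138] 25.47 med [ 0.7226 -0.1124]
('pad', [417.0, 156.0], np.float64(0.0633)) 41 [ 0.6542 -0.2251] [0.0017 0.0717] 18.54 med [ 0.6541 -0.2246]
('pad', [428.0, 216.0], np.float64(0.0641)) 177 [ 0.5213 -0.2479] [0.0082 0.1012] 19.43 med [ 0.5212 -0.2498]
('pad', [434.0, 250.0], np.float64(0.0626)) 153 [ 0.4464 -0.2561] [0.043  0.0226] 10.07 med [ 0.4473 -0.2594]
('pad', [448.0, 248.0], np.float64(0.0627)) 56 [ 0.4525 -0.2923] [0.0356 0.0124] 10.42 med [ 0.4519 -0.2905]
('plate', [419.0, 212.0], np.float64(0.01)) 4712 [ 0.5759 -0.2289] [0.3982 0.1468] 19.4 med [ 0.548  -0.2314]
side
('lid', [321.0, 114.0], np.float64(0.1189)) 3040 [ 0.6988 -0.191 ] [0.1185 0.1414] 18.95 med [ 0.6946 -
[... 459 characters left out ...]
, [419.0, 202.0], np.float64(0.0502)) 724 [ 0.4685 -0.2734] [0.1095 0.0894] 18.42 med [ 0.4455 -0.2583]
('pad', [317.0, 146.0], np.float64(0.0622)) 336 [ 0.6675 -0.1655] [0.1709 0.0913] 61.34 med [ 0.6564 -0.1427]
('pad', [392.0, 178.0], np.float64(0.0635)) 224 [ 0.5209 -0.2509] [0.0093 0.105 ] 19.19 med [ 0.5197 -0.2482]
('pad', [421.0, 202.0], np.float64(0.0618)) 224 [ 0.4432 -0.2649] [0.0484 0.0275] 25.61 med [ 0.4442 -0.2647]
('plate', [378.0, 191.0], np.float64(0.0101)) 4758 [ 0.5787 -0.2316] [0.4    0.1471] 19.27 med [ 0.5478 -0.2245]
[[-9.65953978e-01  2.58713393e-01 -5.41811659e-04]
 [ 2.58713956e-01  9.65951433e-01 -2.21768647e-03]
 [-5.03814432e-05 -2.28235731e-03 -9.99997394e-01]]
```

View pics/crop.png

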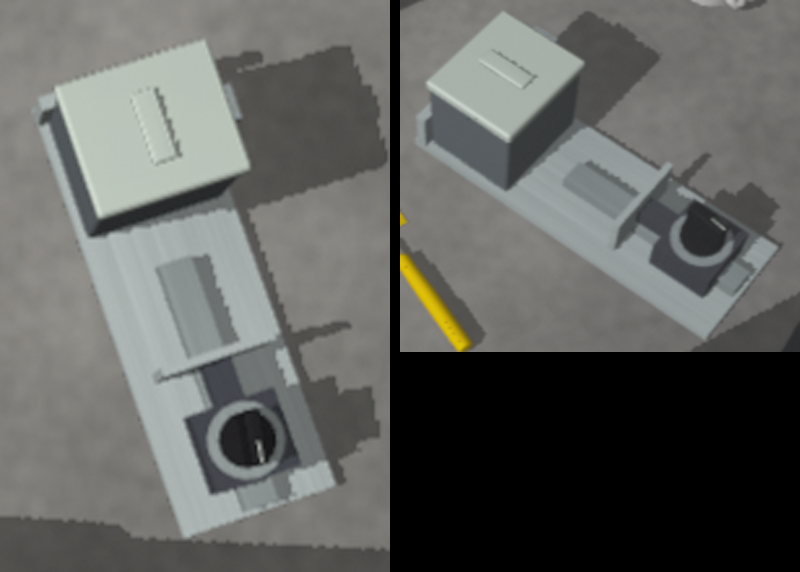

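The crop confirms it: the bin stop's block and black bar knob are at about (248,440) in the crop. The bar lies about 9° clockwise of the rail, and the pad is at (220,358), facing the small latched bin. The knob is at (0.449,-0.2735), the rail points along 19.3° and the gap is about 128 mm. Moving above the knob now.

```bash
python3 -m crank '[[[1,33,-43,0,0,0,1.4],[1,33,-43,0,0,0,1.4],[1,33,-43,0,0,0,1.4],[1,33,-43,0,0,0,1.4],[1,33,-43,0,0,0,1.4],[1,33,-43,0,0,0,1.4],[1,33,-43,0,0,0,1.4],[1,17,-55,0,0,0,1.4],[1,17,-55,0,0,0,1.4],[1,17,-55,0,0,0,1.4],[1,17,-55,0,0,0,1.4],[1,17,-55,0,0,0,1.4],[1,17,-55,0,0,0,1.4],[1,-10,-54,0,0,0,1.4],[1,-10,-54,0,0,0,1.4],[1,-10,-54,0,0,0,1.4],[1,-10,-54,0,0,0,1.4],[1,-10,-54,0,0,0,1.4],[1,0,0,0,0,0,0],[1,0,0,0,0,0,0]]]' 15
python3 - <<'E'
from h import *
s=state();print(s["time"],s["position"],s["joints"],np.degrees(np.arctan2(s["ee_rot"][1][1],s["ee_rot"][0][1])))
p=camera_params("wrist"); print(p)
im,d=get_image("wrist"); cv2.imwrite("pics/w1.png",im); np.savez("w1.npz",im=im,d=d)
E
```

```text
time: 2.6
position: [0.4512, -0.2722, 0.2262]
ee_rot: [[-0.984, -0.177, -0.001], [-0.177, 0.984, 0.001], [0.0, 0.002, -1.0]]
force: [0.2, 0.0, -0.0]
grip_width: 0.0928
finger_force: 0.0
2.6 [ 0.4511597  -0.27222468  0.22620182] [ 0.47320201  0.42474893  0.04169042  1.77976074 -0.02250169  0.93880694
  2.2735346 ] 100.21179356203162
{'vertical_fov': 65.70646984690485, 'cx': 318.6679926412682, 'cy': 231.40609997549717, 'camera_from_world': array([[-1.77153308e-01,  9.84183094e-01,  5.84990377e-04,
         3.47058098e-01],
       [ 9.54846642e-01,  1.71728632e-01,  2.42440028e-01,
        -4.12035816e-01],
       [ 2.38504918e-01,  4.35076292e-02, -9.70166218e-01,
         2.93354789e-01],
       [ 0.00000000e+00,  0.00000000e+00,  0.00000000e+00,
         1.00000000e+00]])}
```

View pics/w1.png

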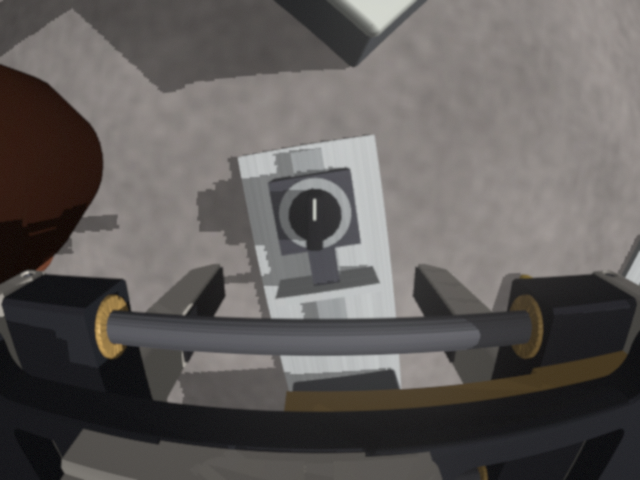

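The wrist view shows the knob centred at about (315,213), its bar upright in the picture and so lined up with the jaws. Next I'll check the knob centre with wrist depth.

```bash
cat >> h.py <<'E'
def wpts(depth):
    p,f,T=cam("wrist"); v,u=np.mgrid[:480,:640].astype(float); a,b=u-p["cx"],v-p["cy"]; r=np.hypot(a,b)+1e-9; t=np.tan(r/f)/r
    c=np.stack([a*t*depth,b*t*depth,depth],-1); W=np.linalg.inv(T); return c@W[:3,:3].T+W[:3,3]
E
python3 - <<'E'
from h import *
d=np.load("w1.npz")["d"]; w=wpts(d); x,y,z=np.moveaxis(w,-1,0)
m=(d>0)&(z>.084)&(z<.1)&(np.hypot(x-.449,y+.273)<.05)
print(m.sum(), cv2.minAreaRect(w[m][:,:2].astype(np.float32)), np.median(z[m]))
E
```

```text
979 ((0.45114666223526, -0.2745152711868286), (0.0466214120388031, 0.01449550874531269), 10.469213485717773) 0.09385516755919515
```

```bash
python3 -m crank '[[[0.2,-1,-2,-45,0,0,0],[0.2,0,0,-45,0,0,0],[0.2,0,0,-40,0,0,0],[0.2,0,0,-20,0,0,0],[0.2,0,0,0,0,0,0],[-1,0,0,0,0,0,0],[-1,0,0,0,0,0,0],[-1,0,0,0,0,0,0],[-1,0,0,0,0,0,0],[-1,0,0,0,0,0,0]]]' 25
```

```text
time: 3.9
position: [0.4504, -0.2758, 0.0769]
ee_rot: [[-0.984, -0.176, 0.001], [-0.176, 0.984, -0.001], [-0.001, -0.001, -1.0]]
force: [-0.4, -0.9, 0.8]
grip_width: 0.0137
finger_force: 25.0
```

```bash
python3 -m crank '[[[-1,9.4,3.3,0,0,0,0],[-1,9.4,3.3,0,0,0,0],[-1,9.4,3.3,0,0,0,0],[-1,9.4,3.3,0,0,0,0],[-1,9.4,3.3,0,0,0,0],[-1,9.4,3.3,0,0,0,0],[-1,9.4,3.3,0,0,0,0],[-1,9.4,3.3,0,0,0,0],[-1,9.4,3.3,0,0,0,0],[-1,9.4,3.3,0,0,0,0],[-1,9.4,3.3,0,0,0,0],[-1,0,0,0,0,0,0],[-1,0,0,0,0,0,0]]]' 25
python3 - <<'E'
from h import *
im,d=get_image("side"); w=pts("side",d); x,y,z=np.moveaxis(w,-1,0)
o=cv2.resize(im[60:240,240:480],(800,600),interpolation=cv2.INTER_CUBIC); cv2.imwrite("pics/s2.png",o)
w0=np.load("side0.npz")["w"]
u=np.array([.9438,.3305]); 
for n,W in(("0",w0),("1",w)):
  a=W[...,:2]@u; c=W[...,:2]@np.array([-.3305,.9438]); Z=W[...,2]; x=W[...,0]
  off=np.array([.450,-.274]); a=a-off@u; c=c-off@np.array([-.3305,.9438])
  m=(Z>.118)&(Z<.122)&(abs(c)<.09)&(a>.17)&(a<.34); print(n,"lid",np.percentile(a[m],[1,99]),np.percentile(c[m],[1,99]))
  m=(Z>.02)&(Z<.1)&(abs(c)<.035)&(a>.19)&(a<.225); print(" face",[(round(h,2),np.median(a[m&(abs(Z-h)<.006)]).round(4),(m&(abs(Z-h)<.006)).sum()) for h in(.03,.05,.07,.085,.1)])
  m=(Z>.055)&(Z<.066)&(abs(c)<.055)&(a>.05)&(a<.21); print(" padtop",np.percentile(a[m&(Z>.0625)],[5,50,95]),m.sum())
E
```

```text
time: 5.52
position: [0.5559, -0.2388, 0.077]
ee_rot: [[-0.984, -0.178, 0.005], [-0.178, 0.984, -0.001], [-0.004, -0.002, -1.0]]
force: [3.0, -3.1, 1.7]
grip_width: 0.0141
finger_force: 25.0
0 lid [0.20645779 0.31734856] [-0.06610605  0.06341867]
 face [(0.03, np.float64(0.208), np.int64(63)), (0.05, np.float64(0.2081), np.int64(63)), (0.07, np.float64(0.2081), np.int64(71)), (0.09, np.float64(0.208), np.int64(70)), (0.1, np.float64(0.208), np.int64(34))]
 padtop [0.07090715 0.07559456 0.20853398] 287
1 lid [0.20637196 0.31719993] [-0.06720082  0.06353816]
 face [(0.03, np.float64(0.2085), np.int64(31)), (0.05, np.float64(0.2086), np.int64(30)), (0.07, np.float64(0.2082), np.int64(56)), (0.09, np.float64(0.2081), np.int64(67)), (0.1, np.float64(0.2081), np.int64(39))]
 padtop [0.09343794 0.18377424 0.20844405] 251
```

View pics/s2.png

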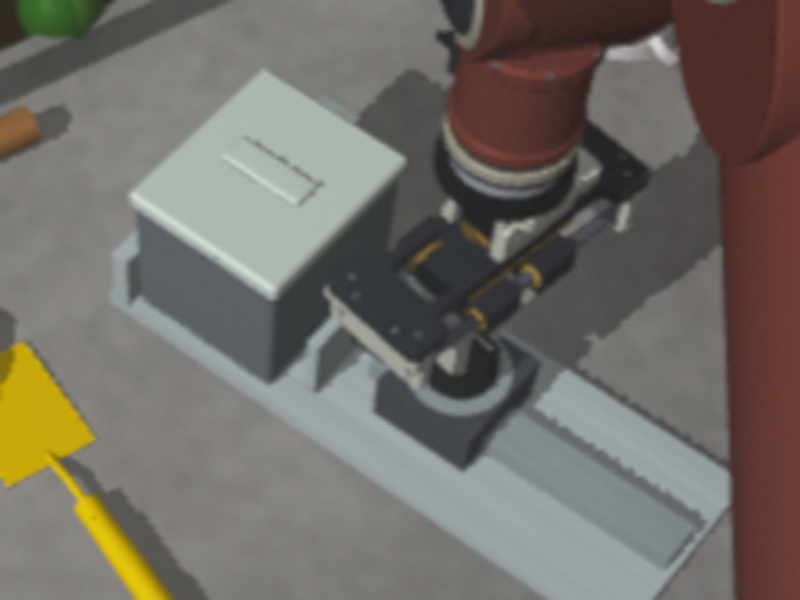

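The side view shows the pad at about (325,350) in the crop, roughly 16 mm short of the bin face. The bin hasn't moved. I'll slide the last 14 mm slowly.

```bash
python3 -m crank '[[[-1,3.3,1.2,0,0,0,0],[-1,3.3,1.2,0,0,0,0],[-1,3.3,1.2,0,0,0,0],[-1,3.3,1.2,0,0,0,0],[-1,0,0,0,0,0,0],[-1,0,0,0,0,0,0]]]' 25
python3 - <<'E'
from h import *
im,d=get_image("side"); W=pts("side",d); u=np.array([.9438,.3305]);n=np.array([-.3305,.9438]); off=np.array([.450,-.274])
a=(W[...,:2]-off)@u; c=(W[...,:2]-off)@n; Z=W[...,2]
m=(Z>.118)&(Z<.122)&(abs(c)<.09)&(a>.17)&(a<.34); print("lid",np.percentile(a[m],[1,99]))
m=(Z>.02)&(Z<.1)&(abs(c)<.07)&(a>.19)&(a<.225);print("face",np.median(a[m&(abs(Z-.085)<.01)]))
m=(Z>.045)&(Z<.066)&(abs(c)<.055)&(c>.03)&(a>.15)&(a<.206); print("pad",np.percentile(a[m],[5,25,50,75,95]),m.sum())
s=state(); print(s["position"],(s["position"][:2]-off)@u)
E
```

```text
time: 6.32
position: [0.5661, -0.2352, 0.077]
ee_rot: [[-0.984, -0.176, -0.001], [-0.176, 0.984, -0.001], [0.001, -0.001, -1.0]]
force: [0.0, -4.9, 4.7]
grip_width: 0.0139
finger_force: 25.0
lid [0.20650445 0.31773253]
face 0.2084179511859398
pad [0.15228869 0.19285297 0.19415666 0.19743636 0.20076076] 77
[ 0.56607702 -0.2352389   0.07696836] 0.12236403451486601
```

```bash
python3 -m crank '[[[-1,2,0.5,0,0,0,0],[-1,2,0.5,0,0,0,0],[-1,0.8,0.2,0,0,0,0],[-1,0,0,0,0,0,0],[-1,0,0,0,0,0,0],[-1,0,0,0,0,0,0]]]' 25
python3 - <<'E'
from h import *
s=state(); print((s["position"][:2]-np.array([.450,-.274]))@np.array([.9438,.3305]))
E
```

```text
time: 7.12
position: [0.5706, -0.2337, 0.0769]
ee_rot: [[-0.984, -0.176, -0.002], [-0.176, 0.984, -0.001], [0.002, -0.0, -1.0]]
force: [-0.3, -2.5, 5.5]
grip_width: 0.0138
finger_force: 25.0
0.12714041849040347
```

```bash
python3 -m crank '[[[-1,0,0,0,0,0,-6],[-1,0,0,0,0,0,-6],[-1,0,0,0,0,0,-6],[-1,0,0,0,0,0,-6],[-1,0,0,0,0,0,-6],[-1,0,0,0,0,0,-6],[-1,0,0,0,0,0,-6],[-1,0,0,0,0,0,-6],[-1,0,0,0,0,0,-6],[-1,0,0,0,0,0,-6],[-1,0,0,0,0,0,-6],[-1,0,0,0,0,0,-6],[-1,0,0,0,0,0,-2],[-1,0,0,0,0,0,0],[-1,0,0,0,0,0,0],[-1,0,0,0,0,0,0]]]' 30
python3 - <<'E'
from h import *
s=state(); r=s["ee_rot"]; print(np.degrees(np.arctan2(r[1][1],r[0][1])),s["ft_torque"],s["position"])
E
```

```text
time: 9.12
position: [0.5711, -0.2327, 0.077]
ee_rot: [[-0.441, 0.897, -0.0], [0.897, 0.441, 0.001], [0.001, -0.0, -1.0]]
force: [-0.1, -1.6, 6.9]
grip_width: 0.0139
finger_force: 30.0
26.1894518163358 [-0.4849494   0.10450022  0.03745685] [ 0.57114425 -0.23267891  0.07703606]
```

```bash
python3 -m crank '[[[-0.2,0,0,0,0,0,0],[-0.2,0,0,0,0,0,0],[-0.2,0,0,0,0,0,0],[-0.2,0,0,10,0,0,0],[-0.2,0,0,30,0,0,0],[-0.2,0,0,45,0,0,0],[-0.2,0,0,45,0,0,0],[-0.2,-50,-10,20,0,0,0],[-0.2,-50,-10,0,0,0,0],[-0.2,-45,-10,0,0,0,0],[-0.2,0,0,0,0,0,0],[-0.2,0,0,0,0,0,0]]]' 30
python3 - <<'E'
from h import *
im,d=get_image("side"); W=pts("side",d); u=np.array([.9438,.3305]);n=np.array([-.3305,.9438]); off=np.array([.450,-.274])
cv2.imwrite("pics/s3.png",cv2.resize(im[60:240,240:480],(800,600),interpolation=cv2.INTER_CUBIC))
a=(W[...,:2]-off)@u; c=(W[...,:2]-off)@n; Z=W[...,2]
m=(Z>.118)&(Z<.122)&(abs(c)<.09)&(a>.17)&(a<.34); print("lid",np.percentile(a[m],[1,99]))
m=(Z>.084)&(Z<.1)&(abs(c)<.04)&(a>.09)&(a<.16); print("bar",m.sum(),cv2.minAreaRect(W[m][:,:2].astype(np.float32)) if m.sum()>5 else 0)
m=(Z>.045)&(Z<.066)&(abs(c)<.055)&(c>.03)&(a>.18)&(a<.215); print("pad",np.percentile(a[m],[5,50,95]),m.sum())
E
```

```text
time: 10.62
position: [0.4276, -0.2627, 0.2273]
ee_rot: [[-0.442, 0.897, 0.002], [0.897, 0.442, -0.0], [-0.001, 0.002, -1.0]]
force: [-1.0, 0.1, 0.6]
grip_width: 0.0372
finger_force: 0.0
lid [0.2064717  0.31740407]
bar 158 ((0.5683531761169434, -0.2327384501695633), (0.015255850739777088, 0.048881735652685165), 29.59009552001953)
pad [0.19759412 0.20273641 0.20946895] 95
```

View pics/s3.png

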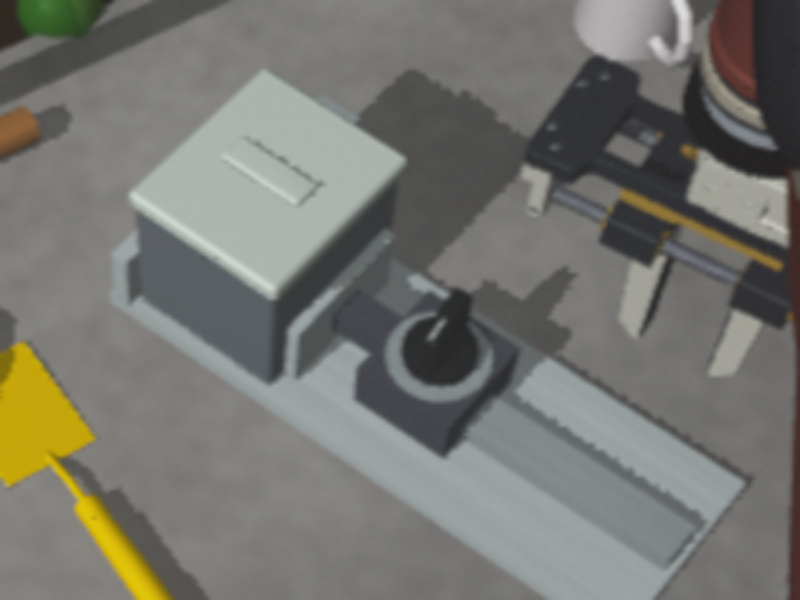

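The pad is against the bin at about (300,340) in the crop, and the bar at (440,330) lies across the rail at about 1.4 rad. The bin hasn't moved and the gripper is clear.

```bash
python3 -c "
from station import *
print(hand_in())"
```

```text
the job is handed in; nothing more can be done
None
```

The job is handed in (no verdict was returned): the stop's pad is up against the small bin, its knob is turned to about 1.4 rad (locked), the bin hasn't measurably moved, and the arm never went near the flowerpot's stop.

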